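# Click the tray's sliding divider up to the finger bowl

## Robot

A 6-joint arm with a two-finger parallel gripper is mounted at the origin on the work surface. World frame = base frame: x ahead of the robot, y to its left, z up, the work surface at z = 0. Lengths are in m, angles in rad, forces in N, time in s.
With the tool pointing down it reaches from about 0.25 to 0.85 m from the base axis. Payload 12.5 kg.
Tool frame: the origin (TCP) lies at the very end of the fingers, on their centre line; the grasp point (between the pads) lies 19 mm behind it (manip.grasp_offset is the distance from the TCP to the grasp point, in m); x points along the fingers, z is the direction in which the jaws open and shut, and the axes are right-handed (so a half turn about x gives the same grasp; the last joint's range is limited). The gripper opens to 93 mm and grips with 3 to 60 N. Pads are 15 mm wide; open, the fingers measure 128 mm over their backs; the gripper's body (75 mm by 188 mm) begins 65 mm behind the grasp point.
Start: joints at [-1.266, 0.351, 1.652, -0, 1.139, -0.085], TCP at [0.209, -0.509, 0.183] pointing down, gripper open.
Joint ranges: [-2.75, 2.75], [-0.79, 2.1], [0.01, 2.65], [-1.57, 4.71], [0.07, 3.14], [-2.87, 2.87]. Speed limits (rad/s): [2.22, 2.22, 2.79, 3.14, 3.14, 3.14].

## Interface

Orientations are given as [roll, pitch, yaw] about the fixed x, y, z axes, in that order (R = Rz(yaw) Ry(pitch) Rx(roll)).
In Python, from workcell import telemetry, cams, workorder, manip gives the robot as it stands.
- The arm moves only by the tool step_arm, never from a script. Its argument "rows" is text: rows parted by semicolons, each of 5 numbers parted by spaces: the shift along the tool's x, y, z in m, then the turn about the tool's x in degrees, then the opening, from 0 (shut) to 1 (fully open). A call has 1 to 12 rows; each row shifts and turns the commanded pose from where the row before left it, along the tool's axes as they then stand; what a row does not reach is not made up. A row lasts 1/12 s, in which the tool goes at most 41.7 mm and 7.16 degrees, less where a joint would pass 70% of its speed; a pose out of reach is approached as far as the arm can. A call is refused whole if a number of a shift passes 0.0417 or a number of a turn 7.16, either way. A call with a gripper value outside its range is refused whole. The fingers move at their own pace and stop on an object; "force" is the grip in N (left out, the last holds). Time passes only in rows, so rows that do not move let the fingers close. It gives the time, the measured TCP pose, the force and the opening at its end, in the units of the state.
- telemetry.get_state(): the state, without advancing time (a new reading comes with each control period).
- cams.read_camera(name): name is "scene" or "top" or "wrist"; returns a dict with "pixels" (384x512x3 uint8, red, green, blue), "K" (3x3 intrinsics, pixels), "k1" (the pictures are not rectified: a ray, as slopes to the right and down, at radius r is drawn at 1 + k1 r^2 times it, then the intrinsics apply), "extrinsics" (4x4, takes a point from world to camera coordinates); the wrist camera has in their place "tool_from_camera" (4x4, takes a point from camera to tool coordinates, whose origin is the TCP and whose axes are the tool frame's). Camera axes: x right, y down, z forward; pixel columns grow to the right and rows downward; lengths in m; the calibration is good to about 2 mm. A picture is of the moment at which its call begins: read the wrist's pose just before it. There is no depth.
- workorder.hand_in(): hands the job in, once; it reports no verdict.
The state is a dict: "time": time; "joints": joint angles; "dq": joint speeds; "tau": joint torques, N m; "eef_pos": TCP position; "eef_rot": TCP orientation; "wrist_force": force on the tool from outside, world axes, zero at the start; "moment": the same for the moment, N m; "finger_gap": finger opening in m.
Only numpy, scipy, OpenCV 4.12 (cv2) and the standard library are available. Lean on these libraries where they do the work, as an engineer would, in place of code of your own. Each camera call takes 0.05 s, during which the arm holds its last target.

## Task

Push the steel tray's sliding divider along towards the finger bowl and leave it clicked into the last notch before it would touch the bowl, so that the bowl cannot wander when the tray is carried. Only push it with the fingers: do not grip the divider, and do not shift the bowl or any of the other things on and beside the tray.

Things in the scene. Friction and masses are not known exactly. Their poses are not given: they have to be found in the camera images.
- tray: Square stainless steel tray, 370 mm over its flat flanges, fixed on the ledge. Origin: centre of its underside; z up, y from the empty end to the end with the bowl. Inside 330 x 330 mm, floor at z 4, walls up to z 30 mm. The flanges at x = -176 and +176 mm carry 14 mm wide runner strips (top z 34 mm) for the divider. Nothing stands on the empty side of the divider.
- tray_floor (a point): Middle of the tray's floor (tray x 0, y 0, z 4 mm); axes as the tray's. The strip on the tray's -x flange (x -176 mm) has seven notches, open slots 10 mm long, 24 mm apart, centred at tray y = -96, -72, -48, -24, 0, 24 and 48 mm; the strip on the +x flange is plain.
- divider (a joint): Travel of the divider along the tray's +y in m; its middle plane is at tray y = value - 0.120. Notches: 0.024, 0.048, 0.072, 0.096, 0.120, 0.144, 0.168. A spring roller in its -x shoe rides on the notched strip: sliding takes about 1.5 N; within 3 mm of a notch it drops in, the push falls to nothing and the divider centres itself; pushing it on out of a notch takes about 9 N.
- tab (a point): Centre of the black plastic thumb tab amid the divider, on its middle plane, 55 mm above the ledge; axes as the tray's. The tab is 70 mm wide (x), 12 mm thick (y) and reaches from 44 to 66 mm above the ledge. Below it the aluminium divider bar, also 12 mm thick, spans the tray, 6 to 44 mm above the ledge; at its ends are black shoes on the strips.
- divider_back: The face of divider bar and tab that looks to the tray's -y (the empty end), 6 mm from the middle plane. Origin: on the divider's middle plane, in the middle of the tray's width, at the height of the ledge.
- divider_front: The face of divider bar and tab that looks to the tray's +y (the bowl), 6 mm from the middle plane. Origin as divider_back.
- bowl_middle (a point): Middle of the empty white ceramic finger bowl, half-way up, on its axis, 25 mm above the ledge. The bowl is round, 100 mm across at its rim (its widest part), 42 mm high; it stands loose on the tray floor on the +y side of the divider, nearer to the divider than anything else.
- turntable: Small round turntable of grey plastic, 100 mm across, 14 mm high, at the tray's bowl end; fixed, its plate turns. Origin: centre of its underside.
- separator: Pale blue toe separator, a comb of 84 x 46 x 18 mm, lying loose on the turntable. Origin: its underside.
- buffer: Loose wooden buffer block, 27 x 95 x 27 mm, lying at the tray's bowl end. Origin: centre of its underside.
- brush: Loose black plastic nail brush with an arched handle, 100 x 36 x 49 mm, on the ledge beyond the tray's bowl end. Origin: centre of its underside.
Things that resemble listed ones, but are neither listed nor needed, are in the scene too. Of the things that look like the part that bears bowl_middle, take the one that is farthest from the robot's base at the start.

How it is judged:
At the end, for the whole second after the job is handed in: The divider rests within 2.5 mm of a notch centre, its bowl-side face less than 30 mm (24 mm notch spacing and 6 mm to spare) from the bowl's rim seen from above; the bowl is upright, within 8 mm of where it stood, and separator, buffer and brush within 10 mm ((value of joint divider between 0.0215 and 0.0265 m or value of joint divider between 0.0455 and 0.0505 m or value of joint divider between 0.0695 and 0.0745 m or value of joint divider between 0.0935 and 0.0985 m or value of joint divider between 0.1175 and 0.1225 m or value of joint divider between 0.1415 and 0.1465 m or value of joint divider between 0.1655 and 0.1705 m) and y of bowl_middle in the frame of tab between 0.045 and 0.086 m and velocity of joint divider between -0.005 and 0.005 m/s and linear speed of bowl below 0.01 m/s and not (distance of bowl_middle from where it was at the start of the episode above 0.008 m) and angle between bowl_middle's own z axis and vertical below 0.1 rad and not (distance of separator from where it was at the start of the episode above 0.01 m) and not (distance of buffer from where it was at the start of the episode above 0.01 m) and not (distance of brush from where it was at the start of the episode above 0.01 m)); the robot touches nothing.
It fails at once if the bowl is shifted or lifted by more than 8 mm (distance of bowl_middle from where it was at the start of the episode above 0.008 m).
It fails at once if the divider is gripped (the fingers press on both its faces at once) (contact force between the fingers and divider_back above 1 N and contact force between the fingers and divider_front above 1 N).
It fails at once if the toe separator, buffer block or brush is moved by more than 10 mm (distance of any of separator, buffer, brush from where it was at the start of the episode above 0.01 m).
It also fails if it takes over 42 s, if anything falls off the work surface, if the arm or the gripper's body presses on something with over 40 N, if the wrist force passes 120 N, or if a joint passes its speed limit or range.

## Working session

There is one attempt and no reset: what is moved stays moved. The work goes in short steps, Python scripts to look and compute and a tool call to move; the robot and the scene stay as the last step left them, time stands still between calls to the robot, and variables do not carry over. Pictures are saved under pics/ and viewed, and the job is handed in when it is done.

Besides the shell and the picture viewer there is one more tool, called after "Request:" as name(argument=value, ...) on one line, values as JSON. step_arm: Moves the arm, as the interface text tells. Its arguments: {"type":"object","properties":{"rows":{"type":"string"},"force":{"type":"number"}},"required":["rows"]}

```bash
mkdir -p pics; ls; python3 - <<'E'
from workcell import telemetry, cams
import cv2, pickle
print(telemetry.get_state())
d={}
for n in ("scene","top","wrist"):
    c=cams.read_camera(n); d[n]=c
    cv2.imwrite(f"pics/{n}0.png",c["pixels"][:,:,::-1])
    print(n,c["K"],c["k1"],c.get("extrinsics",c.get("tool_from_camera")))
pickle.dump(d,open("c0.pkl","wb"))
E
```

```text
pics
{'time': 0.0, 'joints': array([-1.26561263e+00,  3.51242858e-01,  1.65240991e+00, -2.59998836e-05,
        1.13911286e+00, -8.45709431e-02]), 'dq': array([-7.79806469e-05, -9.55312660e-05,  1.35196581e-03,  9.04922468e-05,
        6.19200376e-04, -8.08633779e-04]), 'tau': array([ 2.83360168e-03, -4.97311735e+01, -2.85252339e+01,  7.00112712e-02,
        2.57146888e-02, -1.06827827e-04]), 'eef_pos': array([ 0.20889438, -0.50837008,  0.18230322]), 'eef_rot': array([3.07714046, 1.56962312, 1.89610966]), 'wrist_force': array([-0.42606068,  0.09475875, -0.20649255]), 'moment': array([-0.04378855,  0.03516883,  0.01002647]), 'finger_gap': 0.09317389353899674}
scene [[409.80024891   0.         257.7328504 ]
 [  0.         409.80024891 193.0204897 ]
 [  0.           0.           1.        ]] 0.01593314117220847 [[ 0.21254696  0.97713234  0.00601486 -0.16014314]
 [ 0.66904335 -0.14103921 -0.7297184  -0.23198596]
 [-0.71218311  0.15912363 -0.68372135  1.46923584]
 [ 0.          0.          0.          1.        ]]
top [[472.6896185    0.         262.98119537]
 [  0.         472.6896185  187.7090971 ]
 [  0.           0.           1.        ]] -0.13084234668051958 [[ 0.0047563  -0.99997136  0.00588747  0.07774778]
 [-0.99920668 -0.00498529 -0.03951145  0.42712373]
 [ 0.03953967 -0.00569487 -0.99920177  1.37830249]
 [ 0.          0.          0.          1.        ]]
wrist [[303.50205485   0.         256.16024297]
 [  0.         303.50205485 191.49069742]
 [  0.           0.           1.        ]] 0.01673071503412463 [[ 2.22611273e-04 -2.95160308e-01  9.55447719e-01 -2.01639538e-01]
 [ 1.77762200e-04 -9.55447715e-01 -2.95160349e-01  8.34322240e-02]
 [ 9.99999959e-01  2.35548510e-04 -1.60225087e-04  8.63400349e-04]
 [ 0.00000000e+00  0.00000000e+00  0.00000000e+00  1.00000000e+00]]
```

View pics/top0.png

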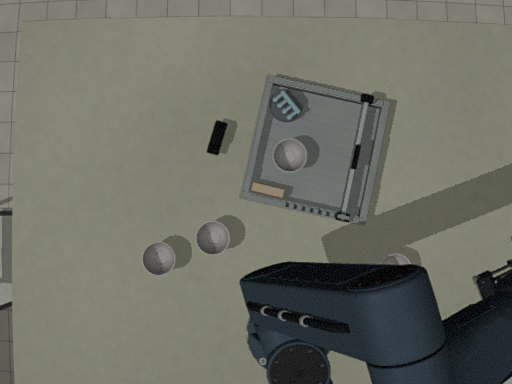

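View pics/scene0.png

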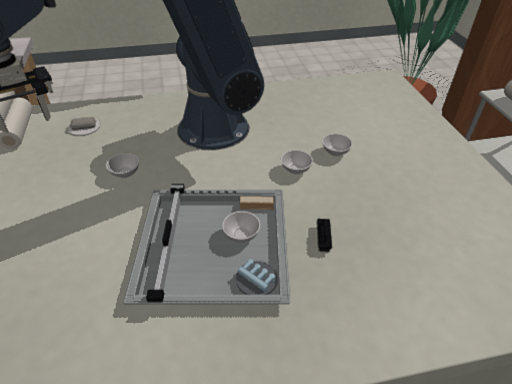

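View pics/wrist0.png

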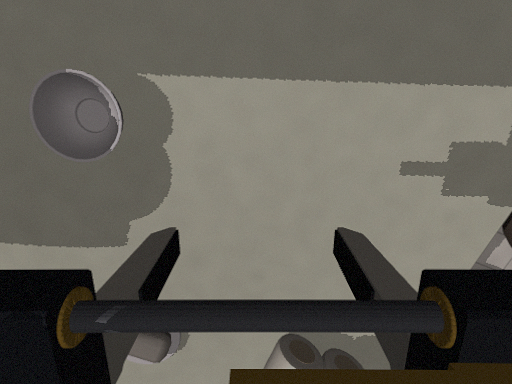

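The top view shows the tray at about (243–393, 75–222) with its bowl at (290,155). The divider runs (367,98)–(343,216), with its tab at (356,156). The notched strip is the near one, at about (287–335, 205–215). Next I'll enlarge it.

```bash
python3 - <<'E'
import cv2,pickle
d=pickle.load(open("c0.pkl","rb"))
a=d["top"]["pixels"][65:235,235:405,::-1]
cv2.imwrite("pics/topc.png",cv2.resize(a,None,fx=3.5,fy=3.5,interpolation=cv2.INTER_CUBIC))
a=d["scene"]["pixels"][175:310,115:300,::-1]
cv2.imwrite("pics/scenec.png",cv2.resize(a,None,fx=4.3,fy=4.3,interpolation=cv2.INTER_CUBIC))
E
```

```text
(no output)
```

View pics/topc.png

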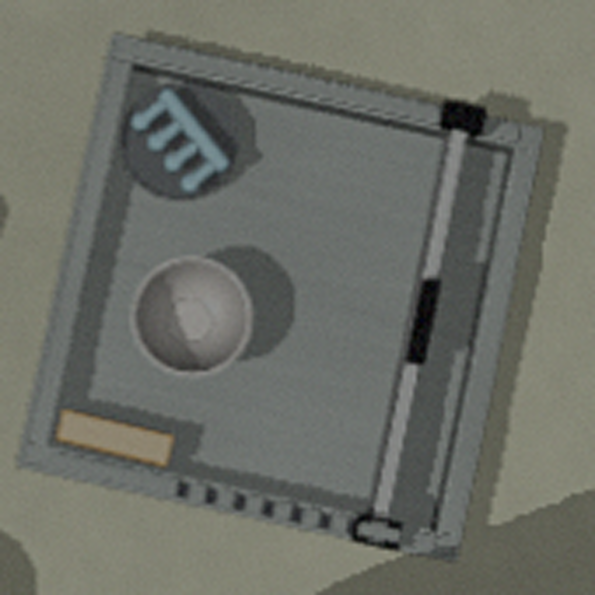

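View pics/scenec.png

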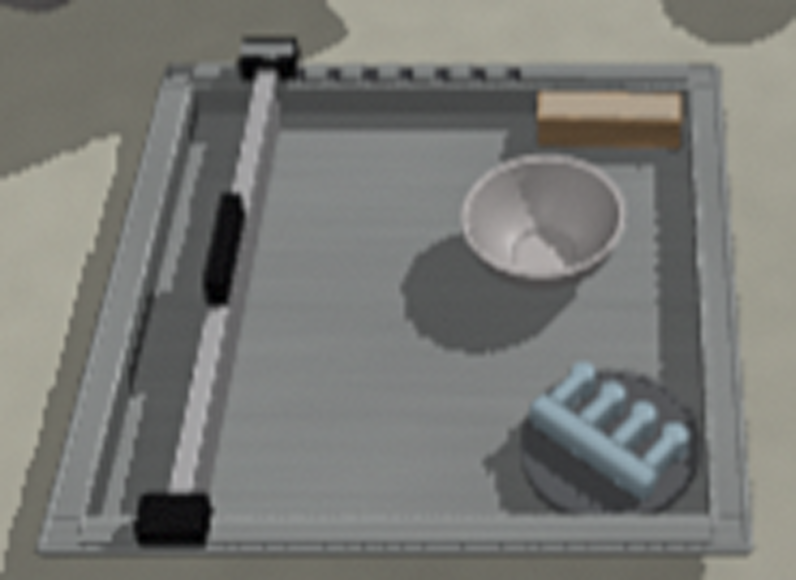

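```bash
cat > h.py <<'E'
import numpy as np, cv2
from scipy.optimize import least_squares
def proj(c,P,T=None):
    T=c["extrinsics"] if T is None else T
    p=np.atleast_2d(P)@T[:3,:3].T+T[:3,3]
    s=p[:,:2]/p[:,2:]; s=s*(1+c["k1"]*(s**2).sum(1,keepdims=True))
    return s*[c["K"][0,0],c["K"][1,1]]+[c["K"][0,2],c["K"][1,2]]
def ray(c,uv,T=None):
    T=c["extrinsics"] if T is None else T
    q=(np.asarray(uv,float)-[c["K"][0,2],c["K"][1,2]])/[c["K"][0,0],c["K"][1,1]]
    s=q.copy()
    for _ in range(20): s=q/(1+c["k1"]*(s@s))
    R=T[:3,:3]; return -R.T@T[:3,3], R.T@np.array([*s,1])
def atz(c,uv,z,T=None):
    o,d=ray(c,uv,T); return o+d*(z-o[2])/d[2]
def w2t(tr,p):
    x,y,a=tr; d=np.asarray(p)[:2]-[x,y]; return np.array([np.cos(a)*d[0]+np.sin(a)*d[1],-np.sin(a)*d[0]+np.cos(a)*d[1]])
def t2w(tr,P):
    x,y,a=tr; P=np.atleast_2d(P); return np.c_[x+np.cos(a)*P[:,0]-np.sin(a)*P[:,1], y+np.sin(a)*P[:,0]+np.cos(a)*P[:,1], P[:,2]]
def top(u,v): return ((u+.5)/3.5-.5+235,(v+.5)/3.5-.5+65)
def sc(u,v): return ((u+.5)/4.3-.5+115,(v+.5)/4.3-.5+175)
E
cat > fit.py <<'E'
from h import *; import pickle
d=pickle.load(open("c0.pkl","rb"))
M=[]
for y,(u,v) in zip([48,24,0,-24,-48,-72],[(183,489),(210,494),(239,502),(269,508),(296,514),(325,521)]): M.append(("top",(-.176,y/1e3,.032),top(u,v)))
for P,(u,v) in zip([(.185,.185),(.185,-.185),(-.185,-.185),(-.185,.185)],[(117,33),(567,122),(455,560),(18,467)]): M.append(("top",(*P,.030),top(u,v)))
for P,(u,v) in zip([(.185,.185),(.185,-.185),(-.185,-.185),(-.185,.185)],[(750,548),(40,550),(168,66),(718,66)]): M.append(("scene",(*P,.030),sc(u,v)))
for y,u in zip([48,24,0,-24,-48,-72],[514,479,442,407,370,334]): M.append(("scene",(-.176,y/1e3,.032),sc(u,74)))
def f(p,sel=("top","scene")): return np.concatenate([(proj(d[n],t2w(p,P))[0]-uv) for n,P,uv in M if n in sel])
for sel in (("top",),("scene",),("top","scene")):
    r=least_squares(lambda p:f(p,sel),[.6,-.2,-.2],loss="soft_l1"); print(sel,r.x,np.abs(f(r.x,sel)).mean())
    print(np.round(f(r.x,sel).reshape(-1,2),1).tolist())
tr=r.x; np.save("tr.npy",tr)
tt=least_squares(lambda p:f(p,("top",)),tr,loss="soft_l1").x
ss=least_squares(lambda p:f(p,("scene",)),tr,loss="soft_l1").x
print("bowl top", w2t(tt,atz(d["top"],top(191.5,315.5),.046)), w2t(tr,atz(d["top"],top(191.5,315.5),.046)))
print("rim edges",[ (w2t(tt,atz(d["top"],top(*q),.046))*1e3).round(1) for q in [(132,315),(251,315),(191,256),(191,375)]])
for q in [(418,278),(440,282),(427,363),(406,360)]: print("tab top",(w2t(tt,atz(d["top"],top(*q),.066))*1e3).round(1))
print("bowl scene",[ (w2t(ss,atz(d["scene"],sc(*q),.046))*1e3).round(1) for q in [(463,215),(624,215),(543,155),(543,275)]])
for q in [(220,193),(244,193),(205,305)]: print("tab sc",(w2t(ss,atz(d["scene"],sc(*q),.066))*1e3).round(1))
E
python3 fit.py
```

```text
('top',) [ 0.54004253 -0.07401771 -0.21501433] 0.6525099972480092
[[0.1, -0.1], [0.5, 0.3], [0.3, -0.2], [-0.1, -0.1], [0.3, 0.0], [0.0, -0.2], [-0.2, -0.1], [-6.6, 2.5], [-0.1, 0.1], [0.2, -1.1]]
('scene',) [ 0.54067135 -0.07151822 -0.20901171] 0.14392091447949368
[[0.4, 0.2], [-0.3, 0.1], [-0.0, 0.0], [-0.0, 0.2], [0.0, -0.1], [-0.2, -0.1], [0.1, -0.1], [-0.1, -0.2], [0.1, -0.2], [0.1, -0.2]]
('top', 'scene') [ 0.54039246 -0.07232299 -0.20995341] 0.4673985365810772
[[-0.2, -0.0], [0.2, 0.3], [0.1, -0.2], [-0.4, -0.2], [-0.0, -0.1], [-0.2, -0.4], [-1.2, 0.0], [-7.4, 2.0], [-0.3, -0.3], [-0.1, -0.8], [-0.0, 0.2], [-0.8, 0.0], [-0.3, -0.0], [-0.3, 0.2], [-0.2, -0.1], [-0.4, -0.2], [-0.2, -0.2], [-0.4, -0.2], [-0.1, -0.2], [-0.1, -0.2]]
bowl top [-0.03640262  0.07285162] [-0.03602251  0.07130448]
rim edges [array([-46.7, 120.5]), array([-25.3,  25.3]), array([11.4, 83.8]), array([-84.2,  62.7])]
tab top [ 31.8 -99.6]
tab top [  32.6 -117.9]
tab top [ -34.3 -121.1]
tab top [ -35.7 -103.9]
bowl scene [array([-35.1,  22.7]), array([-35.2, 120.2]), array([-86. ,  69.9]), array([12.4, 72.3])]
tab sc [ -34.6 -121. ]
tab sc [ -34.6 -106.7]
tab sc [  51.3 -115.7]
```

```bash
cat > st.py <<'E'
from h import *; from workcell import telemetry
from scipy.spatial.transform import Rotation as Ro
import sys
tr=np.load("tr.npy"); s=telemetry.get_state()
R=Ro.from_euler("xyz",s["eef_rot"]).as_matrix(); p=s["eef_pos"]
ct,st=np.cos(tr[2]),np.sin(tr[2]); Rt=np.array([[ct,-st,0],[st,ct,0],[0,0,1]])
print("t",s["time"],"p",p.round(4),"tray",(w2t(tr,p)*1e3).round(1),"j",s["joints"].round(2),"gap",round(s["finger_gap"],4))
print("tool axes in tray (cols)\n",(Rt.T@R).round(3)); print("force tray",(Rt.T@s["wrist_force"]).round(2))
a=(Rt.T@R)[:,2]; print("jaw angle deg vs tray x",np.degrees(np.arctan2(a[1],a[0])))
if len(sys.argv)>1:
    T=np.array(eval(sys.argv[1]))/1e3; W=t2w(tr,T)[0]; print("target",W,"shift tool", (R.T@(W-p)).round(4))
E
python3 st.py "(0,-150,150)"
```

```text
t 0.15 p [ 0.2089 -0.5085  0.1824] tray [-233.3 -495.6] j [-1.27  0.35  1.65  0.    1.14 -0.08] gap 0.0929
tool axes in tray (cols)
 [[-0.     0.825  0.564]
 [ 0.001  0.564 -0.825]
 [-1.     0.    -0.001]]
force tray [-0.02 -0.55  0.4 ]
jaw angle deg vs tray x -55.6354174707528
target [ 0.50913031 -0.21902909  0.15      ] shift tool [ 0.0326  0.3877 -0.1536]
```

Request:
step_arm(rows="0 0.03 -0.012 0 0;0 0.03 -0.012 0 0;0 0.03 -0.012 0 0;0 0.03 -0.012 0 0;0 0.03 -0.012 0 0;0 0.03 -0.012 0 0;0 0.03 -0.012 0 0;0 0.03 -0.012 0 0;0 0.03 -0.012 0 0;0 0.03 -0.012 0 0;0 0.03 -0.012 0 0;0 0.03 -0.012 0 0", force=20)

```text
time: 1.15
eef_pos: [0.4882, -0.2373, 0.1827]
eef_rot: [-2.477, 1.571, 2.625]
wrist_force: [0.2, -0.8, -0.2]
finger_gap: 0.0177
```

Request:
step_arm(rows="0 0.014 -0.005 -7 0;0 0.014 -0.005 -7 0;0 0 0 -7 0;0 0 0 -7 0;0 0 0 -7 0;0 0 0 -7 0;0 0 0 -7 0;0 0 0 -6.6 0;0 0 0 0 0;0 0 0 0 0")

```text
time: 1.98
eef_pos: [0.508, -0.2175, 0.1827]
eef_rot: [2.899, 1.571, 2.685]
wrist_force: [-0.1, 0.7, -0.2]
finger_gap: 0.0004
```

```bash
python3 st.py "(0,-160,70)"; python3 - <<'E'
from workcell import cams
import cv2
for n in ("top","wrist"):
    cv2.imwrite(f"pics/{n}1.png",cams.read_camera(n)["pixels"][:,:,::-1])
E
```

```text
t 1.9833 p [ 0.508  -0.2175  0.1827] tray [  -1.4 -148.8] j [-0.49  0.36  1.64 -0.    1.14 -0.27] gap 0.0004
tool axes in tray (cols)
 [[-0.     0.004  1.   ]
 [ 0.     1.    -0.004]
 [-1.     0.    -0.   ]]
force tray [-0.29  0.69 -0.15]
jaw angle deg vs tray x -0.24585529412903023
target [ 0.50704617 -0.22880949  0.07      ] shift tool [ 0.1127 -0.0112  0.0015]
```

View pics/wrist1.png

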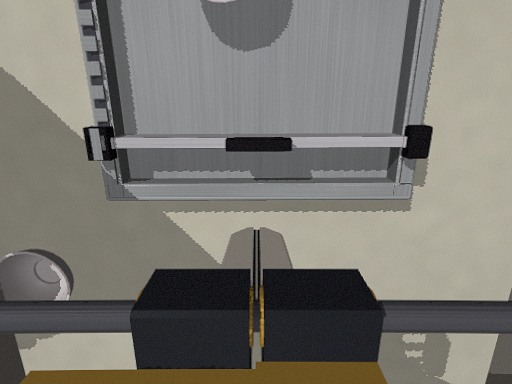

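View pics/top1.png

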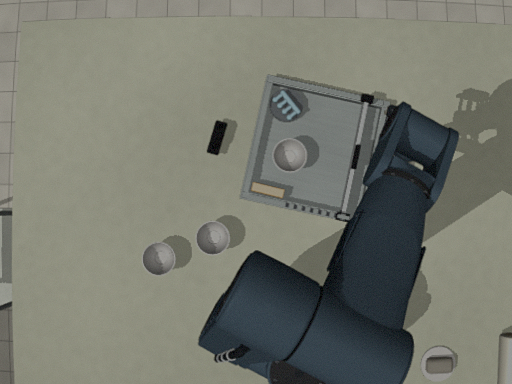

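The wrist view shows the tab at (225–292, 144), centred on the finger line at column 257. The fingers are shut behind it and the tray is square to the tool. Now going down behind the divider.

Request:
step_arm(rows="0.02 -0.011 0.0015 0 0;0.025 0 0 0 0;0.025 0 0 0 0;0.025 0 0 0 0;0.025 0 0 0 0;0.019 0 0 0 0;0 0 0 0 0;0 0 0 0 0;0 0 0 0 0")

```text
time: 2.83
eef_pos: [0.508, -0.229, 0.0451]
eef_rot: [-0.306, 1.569, -0.518]
wrist_force: [-0.7, -0.4, 1.2]
finger_gap: 0.0003
```

```bash
python3 st.py; python3 - <<'E'
from workcell import cams
import cv2
for n in ("scene","wrist"):
    cv2.imwrite(f"pics/{n}2.png",cams.read_camera(n)["pixels"][:,:,::-1])
E
```

```text
t 2.8333 p [ 0.508  -0.229   0.0451] tray [   0.9 -160. ] j [-0.51  0.54  1.75 -0.    0.85 -0.3 ] gap 0.0003
tool axes in tray (cols)
 [[ 0.002  0.002  1.   ]
 [-0.     1.    -0.002]
 [-1.    -0.     0.002]]
force tray [-0.64 -0.51  1.18]
jaw angle deg vs tray x -0.09823255782592795
```

View pics/wrist2.png

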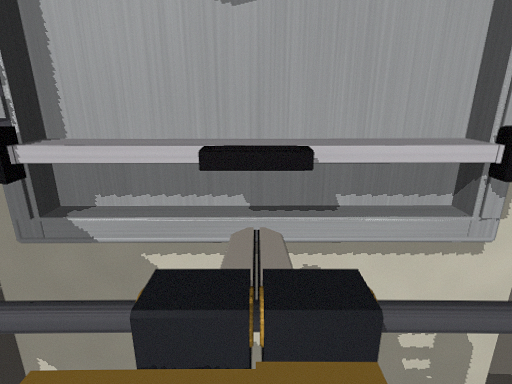

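View pics/scene2.png

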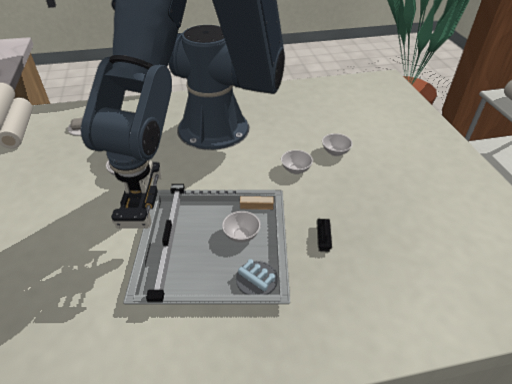

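The fingers stand clear behind the divider, centred on the tab (wrist view, tab (200–313, 158)). Now I'll approach to contact.

Request:
step_arm(rows="0 0.01 0 0 0;0 0.01 0 0 0;0 0.004 0 0 0;0 0.003 0 0 0;0 0.003 0 0 0;0 0 0 0 0")

```text
time: 3.43
eef_pos: [0.5137, -0.1987, 0.0439]
eef_rot: [0.637, 1.571, 0.427]
wrist_force: [-0.4, -0.3, -0.4]
finger_gap: 0.0001
```

Request:
step_arm(rows="0 0.003 0 0 0;0 0.003 0 0 0;0 0 0 0 0")

```text
time: 3.68
eef_pos: [0.5148, -0.1931, 0.0438]
eef_rot: [2.293, 1.571, 2.082]
wrist_force: [0.5, -0.6, -0.2]
finger_gap: 0.0005
```

```bash
python3 st.py;  python3 - <<'E'
from workcell import cams
import cv2
for n in ("wrist",):
    cv2.imwrite(f"pics/{n}3.png",cams.read_camera(n)["pixels"][:,:,::-1])
E
```

```text
t 3.6833 p [ 0.5148 -0.1931  0.0438] tray [   0.2 -123.4] j [-0.44  0.53  1.76  0.    0.84 -0.23] gap 0.0005
tool axes in tray (cols)
 [[-0.     0.001  1.   ]
 [ 0.     1.    -0.001]
 [-1.     0.    -0.   ]]
force tray [ 0.64 -0.49 -0.19]
jaw angle deg vs tray x -0.03222106503981934
```

View pics/wrist3.png

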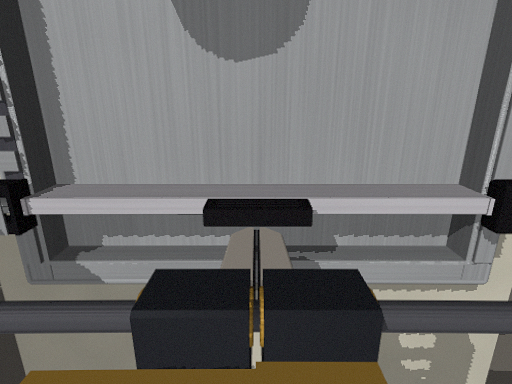

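The tab's lower edge (row 225) now sits right at the fingertips (row 228), so contact is close or already made. I'll go on in small steps, watching the force.

Request:
step_arm(rows="0 0.002 0 0 0;0 0.002 0 0 0;0 0.002 0 0 0;0 0 0 0 0")

```text
time: 4.07
eef_pos: [0.5161, -0.1872, 0.0438]
eef_rot: [2.484, 1.571, 2.274]
wrist_force: [-1.1, -0.2, 1.3]
finger_gap: 0.0005
```

Request:
step_arm(rows="0 0.002 0 0 0;0 0.002 0 0 0;0 0 0 0 0")

```text
time: 4.32
eef_pos: [0.5169, -0.1833, 0.0438]
eef_rot: [2.49, 1.571, 2.28]
wrist_force: [-0.6, -0.2, 0.3]
finger_gap: 0.0005
```

Request:
step_arm(rows="0 0.002 0 0 0;0 0.001 0 0 0;0 0 0 0 0")

```text
time: 4.57
eef_pos: [0.5176, -0.1805, 0.0438]
eef_rot: [1.285, 1.571, 1.075]
wrist_force: [-0.6, -0.6, 0.5]
finger_gap: 0.0002
```

```bash
python3 st.py;  python3 - <<'E'
from workcell import cams
import cv2
for n in ("wrist",):
    cv2.imwrite(f"pics/{n}4.png",cams.read_camera(n)["pixels"][:,:,::-1])
E
```

```text
t 4.5667 p [ 0.5176 -0.1805  0.0438] tray [   0.2 -110.6] j [-0.42  0.53  1.77  0.    0.84 -0.21] gap 0.0002
tool axes in tray (cols)
 [[ 0.  0.  1.]
 [ 0.  1. -0.]
 [-1.  0.  0.]]
force tray [-0.42 -0.74  0.48]
jaw angle deg vs tray x -0.028373391168822926
```

View pics/wrist4.png

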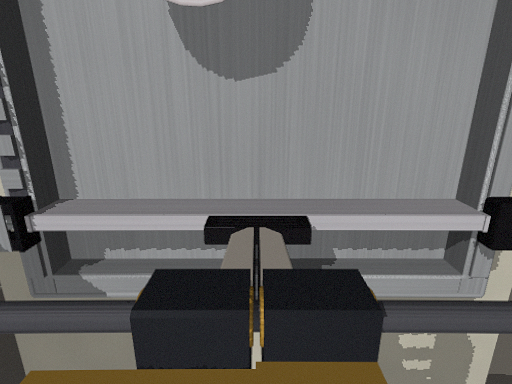

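```bash
cat > wd.py <<'E'
from h import *; from workcell import cams, telemetry
import sys
c=cams.read_camera("wrist"); TC=np.linalg.inv(c["tool_from_camera"])
def at(uv,zw,tcpz):  # tool x plane
    o,d=ray(c,uv,TC); x=tcpz-zw; return o+d*(x-o[0])/d[0]
tz=telemetry.get_state()["eef_pos"][2]
for r in map(float,sys.argv[1:]): print(r,(at((256,r),.066,tz)*1e3).round(1), "z44",(at((256,r),.044,tz)*1e3).round(1))
E
python3 wd.py 217 229 243
```

```text
217.0 [-22.2  10.    1.1] z44 [-0.2  1.1  1.1]
229.0 [-22.2   1.7   1.1] z44 [-0.2 -8.2  1.1]
243.0 [-22.2  -8.2   1.1] z44 [ -0.2 -19.4   1.1]
```

The wrist rays say the divider hasn't moved: its back is still at y −119, 8 mm behind the TCP. Yet the fingers appear over the tab, so they may be passing above it. I'll check this in the scene view.

```bash
python3 - <<'E'
from workcell import cams,telemetry
import cv2
from h import *
s=telemetry.get_state(); from scipy.spatial.transform import Rotation as Ro
R=Ro.from_euler("xyz",s["eef_rot"]).as_matrix()
c=cams.read_camera("scene"); print("tcp",proj(c,s["eef_pos"]), "30mm up", proj(c,s["eef_pos"]+[0,0,.03]))
tr=np.load("tr.npy"); 
print("tab top corners if y-113", proj(c,t2w(tr,[(x,y,.066) for x in(-.035,.035) for y in (-.119,-.107)])).round(1).tolist())
a=c["pixels"][165:285,115:265,::-1]
cv2.imwrite("pics/s4.png",cv2.resize(a,None,fx=5,fy=5,interpolation=cv2.INTER_CUBIC))
w=cams.read_camera("wrist")["pixels"][180:300,180:340,::-1]
cv2.imwrite("pics/w4.png",cv2.resize(w,None,fx=5,fy=5,interpolation=cv2.INTER_CUBIC))
E
```

```text
tcp [[168.59953506 235.44197512]] 30mm up [[166.88469159 227.50189455]]
tab top corners if y-113 [[166.3, 219.3], [171.0, 219.3], [161.7, 240.3], [166.6, 240.3]]
```

View pics/s4.png

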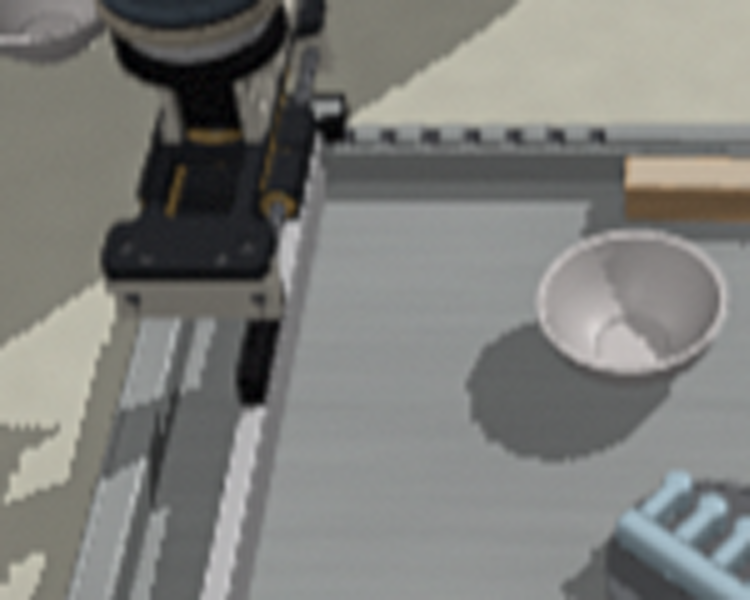

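View pics/w4.png

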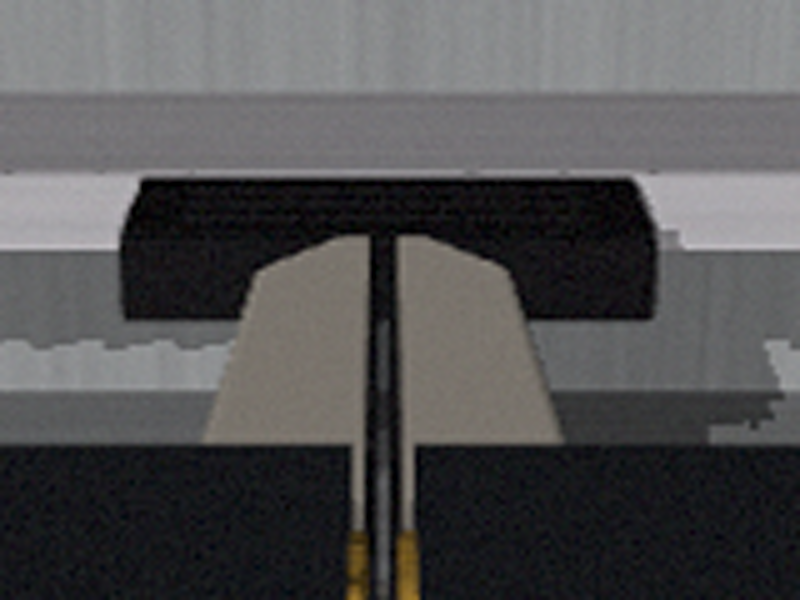

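The fingertips really are above the tab. In the wrist image they end about 30 mm short of the reported TCP: the edge at row 228 fits tool x ≈ −0.03, y ≈ +0.0075. That explains why nothing was touched. I'll go back to y −142, in the free gap, and lower about 28 mm in steps while watching the force. Even if the TCP turns out to be right after all, it would stay above the tray floor there.

Request:
step_arm(rows="0 -0.01 0 0 0;0 -0.01 0 0 0;0 -0.01 0 0 0;0 -0.002 0 0 0;0 0 0 0 0;0 0 0 0 0")

```text
time: 5.27
eef_pos: [0.5107, -0.2123, 0.0438]
eef_rot: [2.304, 1.571, 2.092]
wrist_force: [0.2, 0.7, -0.3]
finger_gap: 0.0008
```

Request:
step_arm(rows="0.005 0 0 0 0;0.005 0 0 0 0;0.005 0 0 0 0;0 0 0 0 0")

```text
time: 5.6
eef_pos: [0.5102, -0.2114, 0.0275]
eef_rot: [2.867, 1.569, 2.657]
wrist_force: [-0.3, 0.3, 0.3]
finger_gap: 0.0003
```

```bash
python3 st.py;  python3 - <<'E'
from workcell import cams
import cv2
c=cams.read_camera("wrist")["pixels"][:,:,::-1]
cv2.imwrite("pics/w5.png",cv2.resize(c[150:300,160:360],None,fx=4,fy=4,interpolation=cv2.INTER_CUBIC))
c=cams.read_camera("scene")["pixels"][165:285,115:265,::-1]
cv2.imwrite("pics/s5.png",cv2.resize(c,None,fx=5,fy=5,interpolation=cv2.INTER_CUBIC))
E
```

```text
t 5.6 p [ 0.5102 -0.2114  0.0275] tray [  -0.5 -142.3] j [-0.48  0.56  1.76  0.    0.82 -0.27] gap 0.0003
tool axes in tray (cols)
 [[-0.002  0.     1.   ]
 [ 0.001  1.    -0.   ]
 [-1.     0.001 -0.002]]
force tray [-0.39  0.19  0.26]
jaw angle deg vs tray x -0.01586502182992175
```

View pics/w5.png

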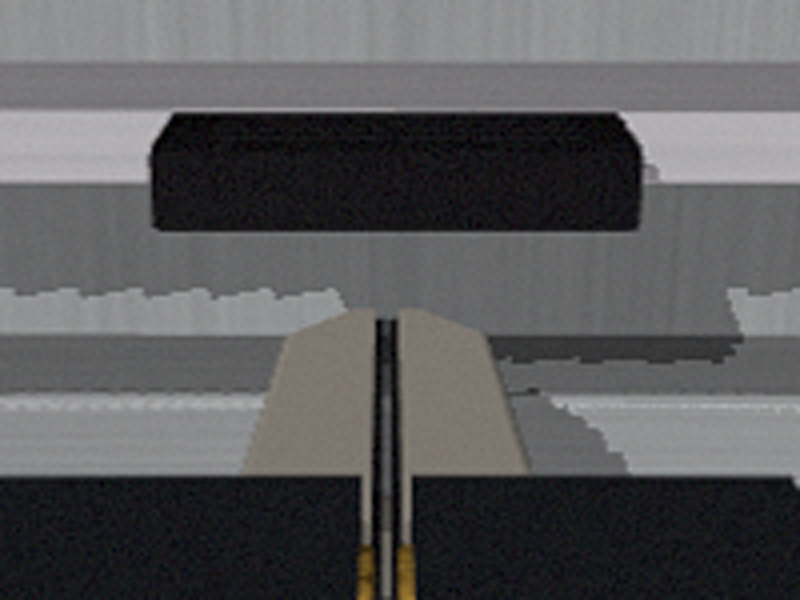

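View pics/s5.png

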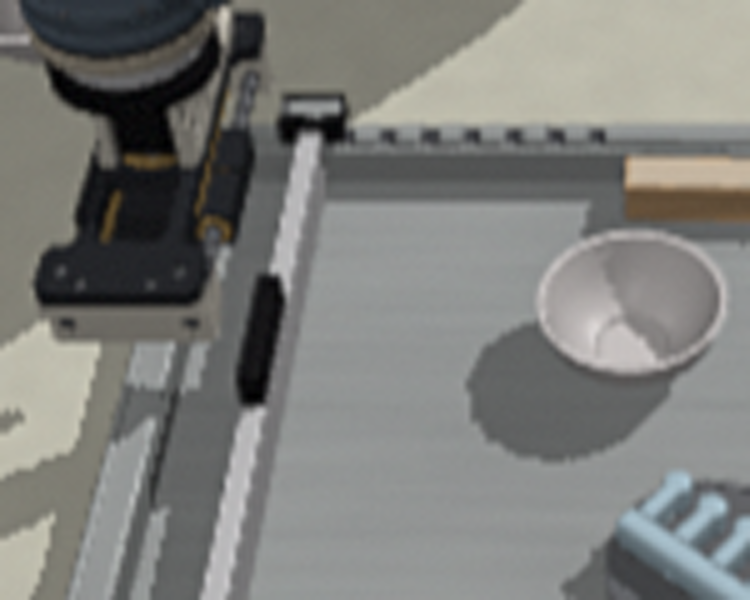

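Request:
step_arm(rows="0.004 0 0 0 0;0.004 0 0 0 0;0.004 0 0 0 0;0.003 0 0 0 0;0 0 0 0 0;0 0 0 0 0")

```text
time: 6.2
eef_pos: [0.5107, -0.2119, 0.0136]
eef_rot: [2.874, 1.57, 2.664]
wrist_force: [0.5, 0.0, 0.3]
finger_gap: 0.0004
```

Request:
step_arm(rows="0 0.005 0 0 0;0 0.005 0 0 0;0 0.003 0 0 0;0 0 0 0 0")

```text
time: 6.53
eef_pos: [0.5137, -0.1985, 0.014]
eef_rot: [0.039, 1.571, -0.171]
wrist_force: [-0.3, -0.1, 0.0]
finger_gap: 0.0007
```

Request:
step_arm(rows="0 0.002 0 0 0;0 0.002 0 0 0;0 0.001 0 0 0;0 0 0 0 0")

```text
time: 6.87
eef_pos: [0.5147, -0.1943, 0.0139]
eef_rot: [0.333, 1.571, 0.123]
wrist_force: [0.5, -0.0, 0.5]
finger_gap: 0.0003
```

```bash
python3 st.py;  python3 - <<'E'
from workcell import cams
import cv2
c=cams.read_camera("wrist")["pixels"][:,:,::-1]
cv2.imwrite("pics/w6.png",cv2.resize(c[150:300,160:360],None,fx=4,fy=4,interpolation=cv2.INTER_CUBIC))
E
```

```text
t 6.8667 p [ 0.5147 -0.1943  0.0139] tray [   0.3 -124.6] j [-0.45  0.58  1.78  0.    0.78 -0.24] gap 0.0003
tool axes in tray (cols)
 [[ 0.     0.001  1.   ]
 [ 0.     1.    -0.001]
 [-1.     0.     0.   ]]
force tray [0.52 0.08 0.46]
jaw angle deg vs tray x -0.0375150520753545
```

View pics/w6.png

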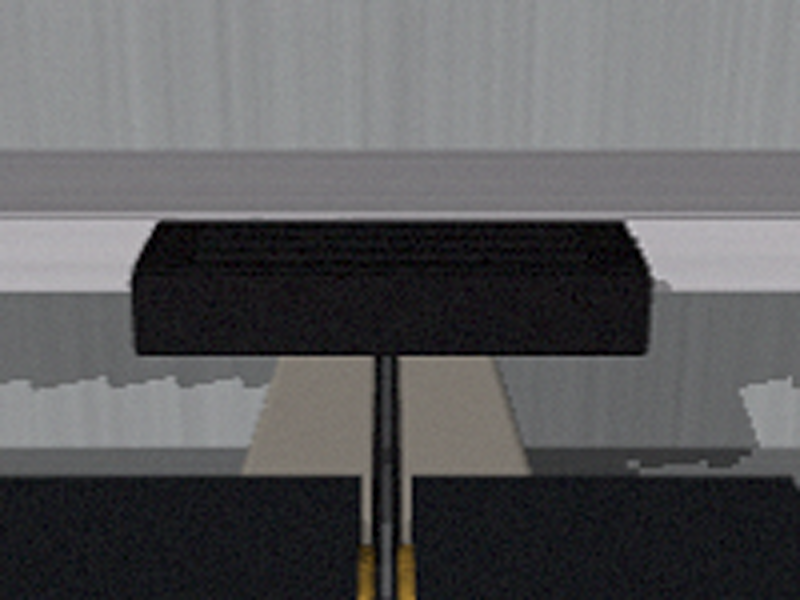

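Now the tab hides the fingertips, so they are below its top and behind it. Pushing on.

Request:
step_arm(rows="0 0.002 0 0 0;0 0.002 0 0 0;0 0.002 0 0 0;0 0 0 0 0")

```text
time: 7.25
eef_pos: [0.5159, -0.1881, 0.0138]
eef_rot: [1.733, 1.571, 1.522]
wrist_force: [0.6, 0.7, -0.3]
finger_gap: 0.0008
```

Request:
step_arm(rows="0 0.002 0 0 0;0 0.002 0 0 0;0 0 0 0 0")

```text
time: 7.5
eef_pos: [0.5167, -0.1841, 0.0138]
eef_rot: [1.925, 1.57, 1.715]
wrist_force: [-0.0, 1.1, -0.7]
finger_gap: 0.0005
```

```bash
python3 st.py;  python3 - <<'E'
from workcell import cams
import cv2
c=cams.read_camera("wrist")["pixels"][:,:,::-1]
cv2.imwrite("pics/w7.png",cv2.resize(c[150:300,160:360],None,fx=4,fy=4,interpolation=cv2.INTER_CUBIC))
c=cams.read_camera("scene")["pixels"][165:285,115:265,::-1]
cv2.imwrite("pics/s7.png",cv2.resize(c,None,fx=5,fy=5,interpolation=cv2.INTER_CUBIC))
E
```

```text
t 7.5 p [ 0.5167 -0.1841  0.0138] tray [   0.2 -114.3] j [-0.43  0.58  1.78  0.    0.78 -0.22] gap 0.0005
tool axes in tray (cols)
 [[-0.     0.001  1.   ]
 [ 0.     1.    -0.001]
 [-1.     0.    -0.   ]]
force tray [-0.27  1.04 -0.68]
jaw angle deg vs tray x -0.030483263982547245
```

View pics/w7.png

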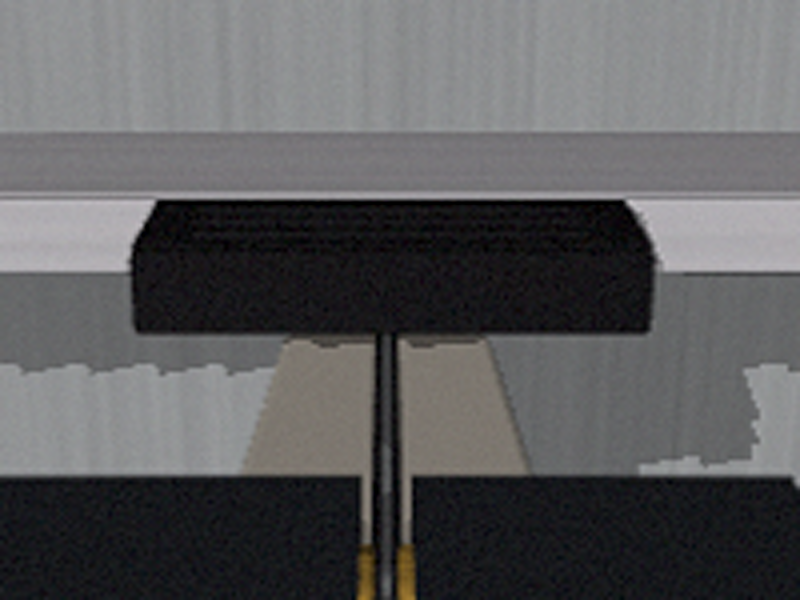

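View pics/s7.png

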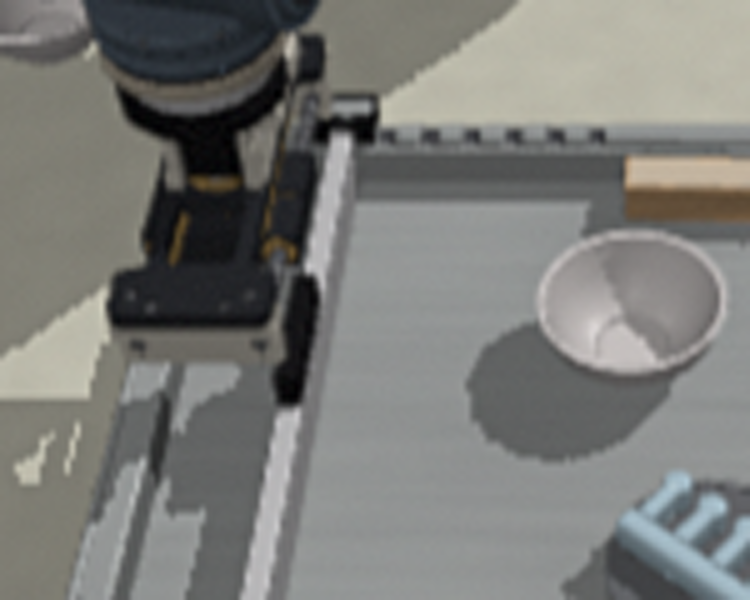

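```bash
python3 wd.py 233.2 200 216
```

```text
233.2 [-52.2  12.7   1.1] z44 [-30.2   2.5   1.1]
200.0 [-52.2  31.6   1.1] z44 [-30.2  24.1   1.1]
216.0 [-52.2  22.7   1.1] z44 [-30.2  13.9   1.1]
```

The divider clicked into the first notch: the wrist ray puts its back at −101.6, so its centre is at −95.6. The contact offset is about 9.5 mm ahead of the TCP, so a seated divider in the y = 0 notch corresponds to TCP ≈ −15.5. The bowl is at y ≈ 71–73, so the next notch (+24) would hit it and y = 0 (value 0.120) is the target. I'll push 3 notches on, slowly.

Request:
step_arm(rows="0 0.002 0 0 0;0 0.002 0 0 0;0 0.002 0 0 0;0 0.002 0 0 0;0 0.002 0 0 0;0 0.002 0 0 0;0 0.002 0 0 0;0 0.002 0 0 0;0 0.002 0 0 0;0 0.002 0 0 0;0 0.002 0 0 0;0 0.002 0 0 0")

```text
time: 8.65
eef_pos: [0.5217, -0.1608, 0.0138]
eef_rot: [1.883, 1.571, 1.672]
wrist_force: [-0.3, 0.2, -0.4]
finger_gap: 0.0005
```

```bash
python3 st.py;  python3 - <<'E'
from workcell import cams
import cv2
c=cams.read_camera("wrist")["pixels"][:,:,::-1]
cv2.imwrite("pics/w8.png",cv2.resize(c[150:300,160:360],None,fx=4,fy=4,interpolation=cv2.INTER_CUBIC))
E
```

```text
t 8.65 p [ 0.5217 -0.1608  0.0138] tray [  0.2 -90.4] j [-0.38  0.58  1.79  0.    0.78 -0.17] gap 0.0005
tool axes in tray (cols)
 [[-0.     0.001  1.   ]
 [ 0.     1.    -0.001]
 [-1.     0.    -0.   ]]
force tray [-0.39  0.16 -0.44]
jaw angle deg vs tray x -0.04251790544237636
```

View pics/w8.png

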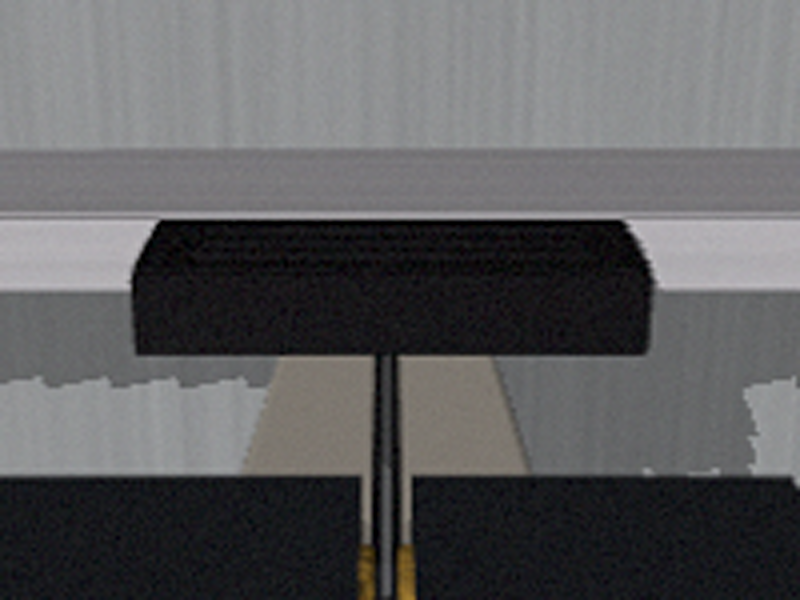

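Same contact look as before (tab edge at row 238.7). The divider is at about −75, just short of the second notch, which matches the model. Continuing.

Request:
step_arm(rows="0 0.002 0 0 0;0 0.002 0 0 0;0 0.002 0 0 0;0 0.002 0 0 0;0 0.002 0 0 0;0 0.002 0 0 0;0 0.002 0 0 0;0 0.002 0 0 0;0 0.002 0 0 0;0 0.002 0 0 0;0 0.002 0 0 0;0 0.002 0 0 0")

```text
time: 9.7
eef_pos: [0.5268, -0.1373, 0.0138]
eef_rot: [1.568, 1.571, 1.357]
wrist_force: [0.4, -0.1, 0.3]
finger_gap: 0.0004
```

Request:
step_arm(rows="0 0.002 0 0 0;0 0.002 0 0 0;0 0.002 0 0 0;0 0.002 0 0 0;0 0.002 0 0 0;0 0.002 0 0 0;0 0.002 0 0 0;0 0.002 0 0 0;0 0.002 0 0 0;0 0.002 0 0 0;0 0.002 0 0 0;0 0.002 0 0 0")

```text
time: 10.7
eef_pos: [0.5318, -0.1139, 0.0138]
eef_rot: [1.836, 1.571, 1.625]
wrist_force: [0.4, -0.8, -1.2]
finger_gap: 0.0007
```

```bash
python3 st.py;  python3 - <<'E'
from workcell import cams
import cv2
c=cams.read_camera("wrist")["pixels"][:,:,::-1]
cv2.imwrite("pics/w9.png",cv2.resize(c[100:300,130:386],None,fx=3,fy=3,interpolation=cv2.INTER_CUBIC))
c=cams.read_camera("scene")["pixels"][165:285,115:265,::-1]
cv2.imwrite("pics/s9.png",cv2.resize(c,None,fx=5,fy=5,interpolation=cv2.INTER_CUBIC))
E
```

```text
t 10.7 p [ 0.5318 -0.1139  0.0138] tray [  0.2 -42.4] j [-0.3   0.57  1.79  0.    0.78 -0.09] gap 0.0007
tool axes in tray (cols)
 [[-0.     0.001  1.   ]
 [ 0.     1.    -0.001]
 [-1.     0.    -0.   ]]
force tray [ 0.52 -0.71 -1.21]
jaw angle deg vs tray x -0.04187656578485862
```

View pics/w9.png

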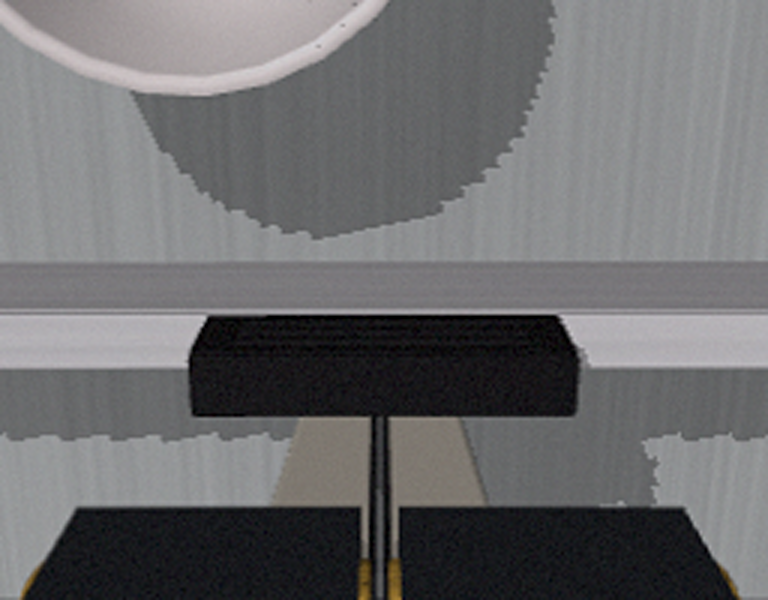

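View pics/s9.png

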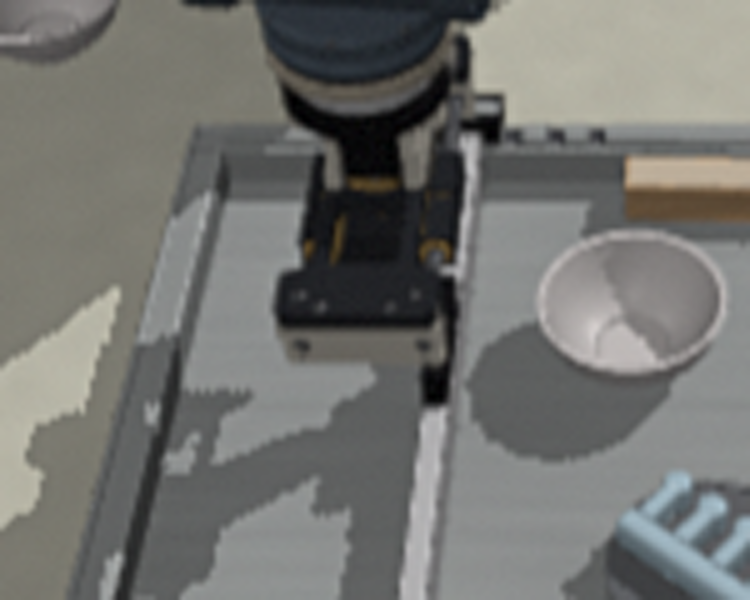

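The divider is at about −27 and the bowl's near rim shows at (194,131). I'll check the rim gap from this view.

```bash
python3 - <<'E'
from h import *; from workcell import cams,telemetry
c=cams.read_camera("wrist"); TC=np.linalg.inv(c["tool_from_camera"]); z=telemetry.get_state()["eef_pos"][2]
for r in (126,131.5):
  o,d=ray(c,(194,r),TC); p=o+d*(z-.046-o[0])/d[0]; print(r,p[1]*1e3-42.4, p[2]*1e3+.2)
E
```

```text
126 25.123246072501836 -32.64321956171586
131.5 22.1583953992913 -32.82584718322673
```

Request:
step_arm(rows="0 0.002 0 0 0;0 0.002 0 0 0;0 0.002 0 0 0;0 0.002 0 0 0;0 0.002 0 0 0;0 0.002 0 0 0;0 0.002 0 0 0;0 0.002 0 0 0;0 0.002 0 0 0;0 0.002 0 0 0;0 0.002 0 0 0;0 0 0 0 0")

```text
time: 11.85
eef_pos: [0.5365, -0.0922, 0.0138]
eef_rot: [1.276, 1.571, 1.065]
wrist_force: [0.8, -0.3, -0.5]
finger_gap: 0.0005
```

The rim is at y ≈ 22 (bowl centre ≈ 72), which confirms the target. Next come small steps into the last notch.

Request:
step_arm(rows="0 0.001 0 0 0;0 0.001 0 0 0;0 0.001 0 0 0;0 0 0 0 0;0 0 0 0 0")

```text
time: 12.27
eef_pos: [0.5369, -0.0896, 0.0138]
eef_rot: [2.672, 1.571, 2.461]
wrist_force: [0.5, 0.2, -0.8]
finger_gap: 0.0004
```

```bash
python3 st.py;  python3 - <<'E'
from workcell import cams
import cv2
c=cams.read_camera("wrist")["pixels"][:,:,::-1]
cv2.imwrite("pics/w10.png",cv2.resize(c[100:300,130:386],None,fx=3,fy=3,interpolation=cv2.INTER_CUBIC))
E
python3 wd.py 233.2
```

```text
t 12.2667 p [ 0.5369 -0.0896  0.0138] tray [  0.2 -17.7] j [-0.25  0.57  1.79  0.    0.78 -0.04] gap 0.0004
tool axes in tray (cols)
 [[-0.  0.  1.]
 [ 0.  1. -0.]
 [-1.  0. -0.]]
force tray [ 0.48  0.3  -0.76]
jaw angle deg vs tray x -0.028378251979383526
233.2 [-52.2  12.7   1.1] z44 [-30.2   2.5   1.1]
```

View pics/w10.png

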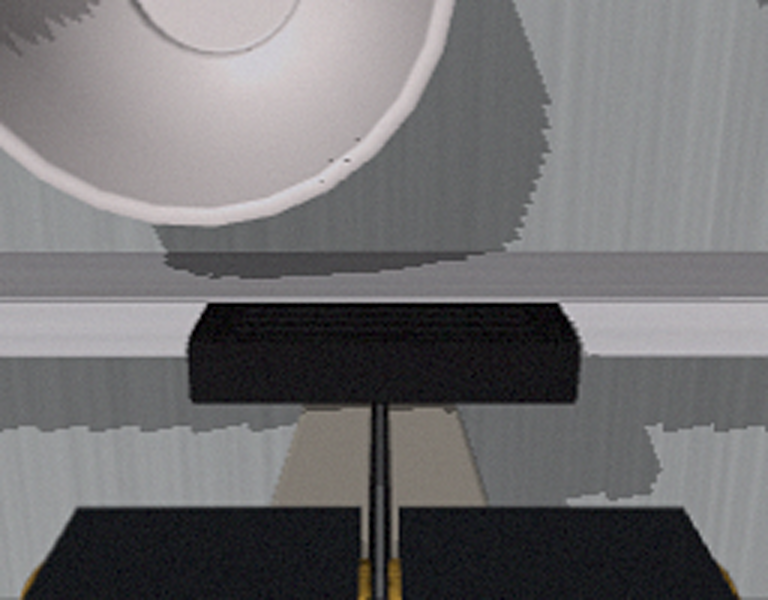

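The tab's edge jumped ahead to row 234.3, so the divider centre is at ≈ +0.3 mm: it clicked into the y = 0 notch, with a visible gap to the fingers. Now backing off and lifting.

Request:
step_arm(rows="0 -0.01 0 0 0;0 -0.015 0 0 0;0 -0.015 0 0 0;0 -0.015 0 0 0;-0.02 -0.015 0 0 0;-0.03 -0.02 0 0 0;-0.03 -0.03 0 0 0;-0.03 -0.03 0 0 0;-0.03 -0.03 0 0 0;-0.03 -0.03 0 0 0;0 -0.03 0 0 0;0 0 0 0 0")

```text
time: 13.37
eef_pos: [0.4863, -0.3277, 0.1835]
eef_rot: [-0.692, 1.566, -0.906]
wrist_force: [-0.3, -0.9, -0.8]
finger_gap: 0.0007
```

Request:
step_arm(rows="0 -0.03 -0.02 0 0;0 -0.03 -0.02 0 0;0 -0.03 -0.02 0 0;0 -0.03 0 0 0;0 0 0 0 0;0 0 0 0 0;0 0 0 0 0;0 0 0 0 0")

```text
time: 14.03
eef_pos: [0.4037, -0.4263, 0.1815]
eef_rot: [2.198, 1.57, 1.988]
wrist_force: [-0.4, -0.4, 0.2]
finger_gap: 0.0004
```

```bash
python3 st.py;  python3 - <<'E'
from workcell import cams
import cv2
c=cams.read_camera("top")["pixels"][:,:,::-1]
cv2.imwrite("pics/t11.png",cv2.resize(c[65:235,235:405],None,fx=3.5,fy=3.5,interpolation=cv2.INTER_CUBIC))
c=cams.read_camera("scene")["pixels"][175:310,115:300,::-1]
cv2.imwrite("pics/s11.png",cv2.resize(c,None,fx=4.3,fy=4.3,interpolation=cv2.INTER_CUBIC))
E
```

```text
t 14.0333 p [ 0.4037 -0.4263  0.1815] tray [ -59.9 -374.7] j [-0.89  0.42  1.55  0.    1.17 -0.68] gap 0.0004
tool axes in tray (cols)
 [[-0.    -0.     1.   ]
 [ 0.001  1.     0.   ]
 [-1.     0.001 -0.   ]]
force tray [-0.35 -0.47  0.23]
jaw angle deg vs tray x 0.013454739495180853
```

View pics/t11.png

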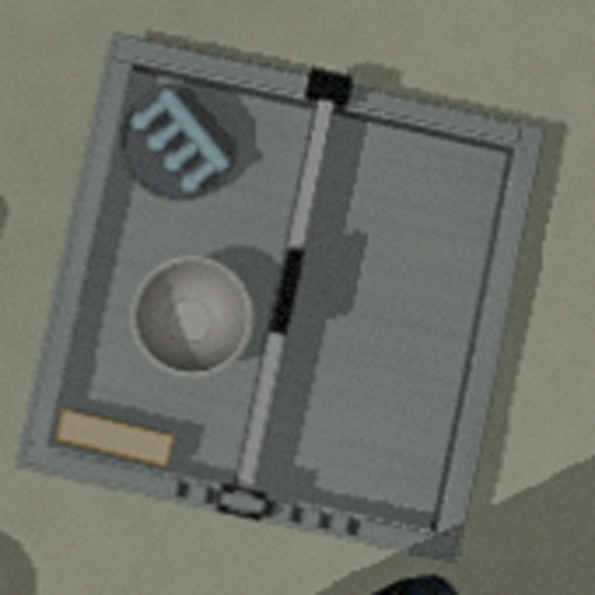

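View pics/s11.png

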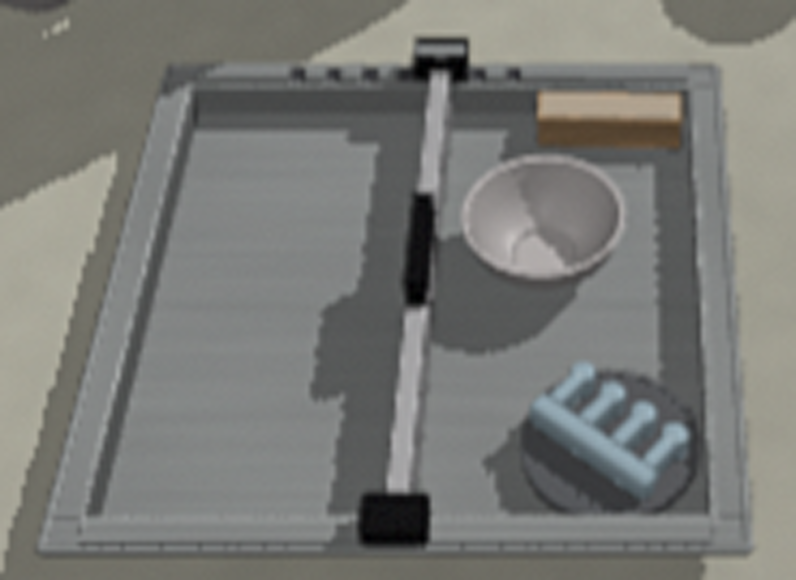

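The top view shows the shoe over the fifth notch (crop 244,501). In the scene view the shoe is at column 441, where notch y = 0 lay at 442. The bowl, separator and buffer sit at the same pixels as at the start. Handing in.

```bash
python3 -c "
from workcell import workorder; print(workorder.hand_in())"
```

```text
the job is handed in; nothing more can be done
None
```

I pushed the divider with shut fingers from its empty-side face only, through four notches and into the fifth. That is the notch at tray y = 0, joint value about 0.120. I then backed the arm well clear, and the job was handed in after about 14 s.

- **Divider position:** After the click, the wrist view put the divider's centre at about +0.3 mm from the notch centre. After I withdrew, the scene view showed its shoe over the y = 0 notch.
- **Gap to the bowl:** The bowl's centre is at tray y of about 72 mm, so the gap from the divider to its rim is about 16 mm. The next notch (+24 mm) would have hit the bowl.
- **Other objects:** In the final top and scene crops, the bowl, separator and buffer are at the same pixels as at the start. The brush was outside those last crops; the arm never came near it.
- **What disagreed:** The fingers seem to end about 30 mm short of the reported tool point. My first approach therefore passed over the tab without touching it. I confirmed this in the images and came back 30 mm lower.
- **Force readings:** The wrist force readings, taken after each move, stayed within about 1.5 N throughout and did not show the clicks. I judged the seating from the images, not from force.

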